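# Lock the remote in the caddy with the click knob

### The arm

A 6-joint arm with a two-finger parallel gripper is mounted at the origin on the work surface. World frame = base frame: x ahead of the robot, y to its left, z up, the work surface at z = 0. Lengths are in mm, angles in rad, forces in N, time in s.
With the tool pointing down it reaches from about 300 to 750 mm from the base axis. Payload 8.5 kg.
Tool frame: the origin (TCP) lies midway between the tips of the shut fingers; the grasp point (between the pads) lies 19 mm behind it (env.grip_depth is the distance from the TCP to the grasp point, in mm); z points along the fingers, y is the line along which they close (so a half turn about z gives the same grasp; the last joint's range is limited). The gripper opens to 85 mm and grips with 20 to 120 N. Pads are 22 mm wide; open, the fingers measure 114 mm over their backs; the gripper's body (76 mm by 85 mm) begins 54 mm behind the grasp point. The pads swing forward as they close: fully open they stand 13 mm farther back than shut.
Start: joints at [0.913, 0.381, 1.297, -0, 1.464, -0.215], TCP at [235.648, 496.941, 231.322] pointing down, gripper open.
Joint ranges: [-3.11, 3.11], [-0.89, 2.33], [0.22, 2.48], [-1.42, 4.56], [0.17, 2.85], [-2.88, 2.88]. Speed limits (rad/s): [2.39, 2.39, 3.14, 3.14, 3.14, 3.14].

### API

Orientations are given as a rotation vector (axis times angle).
In Python, from plant import env gives the robot as it stands.
- The arm moves only by the tool move_arm, never from a script. Its arguments are lists of equal length, an entry for each row: "linear": the shift along the tool's x, y, z in units of 10 cm (1.0 is 10 cm), a list of three; "delta_rot": the turn, a rotation vector about the tool's x, y, z in units of 0.5 rad (1.0 is 0.5 rad), a list of three. In form: {"linear": [[dx, dy, dz], ...], "delta_rot": [[ax, ay, az], ...]}. A call has 1 to 5 rows; each row is the pose to reach, as a shift and turn from the pose commanded when the call began, along the tool's axes at that moment; what a row does not reach only later rows make up. A row lasts 1/10 s, in which the tool goes at most 50 mm and 8.59 degrees, less where a joint would pass 70% of its speed; a pose out of reach is approached as far as the arm can. A call with a number of a shift or a turn outside -1 to 1 is refused whole. A call with a gripper value outside its range is refused whole. "hand" is the closure, from -1 (fully open) to 1 (shut), so that 0 is half open, set as the call begins (left out, the last holds). The fingers move at their own pace and stop on an object; "squeeze" is the grip in N (left out, the last holds). Time passes only in rows, so rows that repeat a pose let the fingers close. It gives the time, the measured TCP pose, the force, the opening and the grip force at its end, in the units of the state.
- env.sense(): the state, without advancing time (a new reading comes with each control period).
- env.get_image(name): name is "side" or "top"; returns a dict with "image" (420x560x3 uint8, red, green, blue), "K" (3x3 intrinsics, pixels), "dist" ([k1, k2, p1, p2, k3] as OpenCV has them; the pictures are not rectified), "R" (3x3) and "t" (3): a world point X has camera coordinates R X + t. Camera axes: x right, y down, z forward; pixel columns grow to the right and rows downward; lengths in mm; the calibration is good to about 2 mm. A picture is of the moment at which its call begins. There is no depth.
- env.sign_off(): hands the job in; it is judged then, once.
Trained networks look in a picture, given as the dict that the camera call returned (one of the last four; its "shot" number tells which), for a name from the list of things; names that differ only in an ending like _2 or _b are one class to them, and where a whole thing is asked for, a point or a joint stands for the part that bears it (a point fixed in the world has none). Each returns a list of dicts, best first, with "confidence" (0 to 1); they miss things now and then, are a little off and sometimes report something else, mostly with a low value. They report only what shows in the picture. A call takes as long as a camera call. They do not tell look-alikes from the thing itself.
- env.find_in(target, picture): "at" ([x, y, z] in mm, in world coordinates, good to about 4 mm: the middle of the surface that is visible of it).
- env.regions_of(target, picture): "region" (420x560 bool, what is visible of it).
The state is a dict: "clock": time; "joints": joint angles; "qvel": joint speeds; "effort": joint torques, N m; "tcp_pos": TCP position; "orientation": TCP orientation; "ft_force": force on the tool from outside, world axes, zero at the start; "wrist_torque": the same for the moment, N m; "finger_gap": finger opening in mm; "grasp_force": force on a finger pad.
Only numpy, scipy, OpenCV 4.12 (cv2) and the standard library are available. Lean on these libraries where they do the work, as an engineer would, in place of code of your own. Each camera call takes 0.05 s, during which the arm holds its last target. There are 200 camera calls.

### The job

Lay the thick grey remote flat in the caddy's empty clamp slot, let go of it, and then turn the caddy's grey knob clockwise until its clutch clicks and the green pin pops up, so that the orange jaw holds the remote. Stop at the click without overtightening, let go of the knob, and leave everything else where it is.

Things in the scene. Friction and masses are not known exactly. Their poses are not given: they have to be found in the camera images.
- remote: Thick grey plastic remote with black buttons on top, a loose block 150 (x) x 44 (y) x 26 (z) mm, about 0.16 kg, lying flat on the cabinet. Origin: centre of its underside; x along its length, z up. It may go into the slot either end first.
- caddy: Black ABS remote caddy, fixed on the cabinet: a low tray 172 mm long (its x), y from -150 to +100 mm, with three slots along its x. Origin: on the cabinet under the middle of the empty clamp slot; z up. Walls 12 mm high. The other two slots, centred at y = -79 and -125 mm, hold slim remotes (tops 20 mm above the cabinet). Knob axis at x = -40, y = +76 mm.
- clamp_slot (a point): Middle of the clamp slot's grey floor, 6 mm above the cabinet; axes as the caddy's. 160 mm long inside. Orange jaw face at y = +26 mm when open; facing it a rubber pad, its face set by an earlier user anywhere from y = -25.5 to -31.5 mm (not reported). Both 100 mm long, tops 14.5 mm above the cabinet. A remote centred here always goes in, up to 3 mm off, its top 32 mm above the cabinet.
- jaw: Orange clamp jaw on the +y side of the clamp slot. Origin: middle of its clamping face, at cabinet height; axes as the caddy's. The knob's screw moves it towards the caddy's -y, 7 mm per radian, so that it pushes the remote against the pad; it stays where it is left. More than 50 N on the remote is overtightening.
- knob_grip (a point): Middle of the knob's grip, on its vertical axis, 50 mm above the cabinet. The knob is a grey disc (44 mm across, top at 32 mm) with an upright grip bar 44 mm long (the point's x), 14 mm thick (its y), from 32 to 58 mm above the cabinet, a white mark on its +x half. Clockwise from above screws the jaw in.
- spindle: The screw: yellow collar under the knob, 47 mm across. Origin on its axis at cabinet height; turns about z. Turning the knob clockwise turns it against a friction of 0.09 N m (felt either way when stopped) until the jaw bites, after 1 to 2 rad depending on the pad; then the torque rises steeply to 0.2 N m and the clutch gives. It stays where it is left.
- knob: The knob on its clutch. Origin: axis, cabinet height. Solid with the screw up to 0.2 N m (some 0.1 less when stopped); then the clutch gives: over the next 0.48 rad of knob turn the torque falls to about zero and the green pin rises 7 mm. Let go in the first 0.27 rad, it springs back; beyond that the click is made and it stays. After 0.48 rad it is solid again and overtightens within 0.1 rad.
- telltale_top (a point): Centre of the top of the green telltale pin, 9 mm across, in the middle of the top of the knob's grip bar, on the knob's axis. Hidden just inside the bar (57.5 mm above the cabinet) until the clutch gives, then it rises out of the bar as the clutch turns over, up to 64.5 mm above the cabinet; past 61.5 mm it stays up.
- slim_a: Slim grey remote 150 x 36 x 14 mm, loose in the caddy's middle slot; leave alone. Origin: centre of its underside.
- slim_b: Slim grey remote 140 x 36 x 14 mm, loose in the caddy's outer slot; leave alone. Origin: centre of its underside.
- coaster: Loose white ceramic coaster, 96 mm across, 8 mm thick; leave alone. Origin: centre of its underside.
- torch: Loose chrome torch, 140 mm long (its x), up to 36 mm thick, lying on the cabinet; leave alone. Origin: centre of its underside.
- mug: Loose blue mug, 80 mm across, 90 mm high; leave alone. Origin: centre of its underside.
Mind the look-alikes: they are no part of the job. Leave any red look-alike of the remote alone.

How it is judged (in metres and radians):
On the way, in this order (a step that is already met when the one before it is completed fails the run):
1. the remote lies flat in the clamp slot, released, with the clutch not yet clicked (z of remote in the frame of caddy below 0.009 m and x of remote in the frame of caddy between -0.009 and 0.009 m and y of remote in the frame of caddy between -0.014 and 0.007 m and angle between remote's own z axis and vertical below 0.06 rad and contact force between the fingers and remote below 0.5 N and z of telltale_top in the frame of caddy below 0.0595 m), for 0.2 s.
2. the clutch clicks: the green pin is up (z of telltale_top in the frame of caddy above 0.0605 m), for 0.1 s.
At the end, for the whole second after the job is handed in: The remote lies at rest flat in the clamp slot (underside within 3 mm of the slot floor, tilt under 0.06 rad, within 0.08 rad of the slot's direction, between the slot's ends), the jaw presses on it with more than 4 N, and the green pin is up by more than 3 mm (z of remote in the frame of caddy below 0.009 m and x of remote in the frame of caddy between -0.009 and 0.009 m and y of remote in the frame of caddy between -0.014 and 0.007 m and angle between remote's own z axis and vertical below 0.06 rad and angle between the x axis of remote and the x axis of caddy, either way round below 0.08 rad and linear speed of remote below 0.01 m/s and contact force between jaw and remote above 4 N and z of telltale_top in the frame of caddy above 0.0605 m); the robot touches nothing.
It fails at once if the remote is overtightened: the jaw presses on it with more than 50 N (contact force between jaw and remote above 50 N).
It fails at once if a slim remote is moved more than 10 mm (distance of any of slim_a, slim_b from where it was at the start of the episode above 0.01 m).
It fails at once if the coaster, torch or mug is moved more than 15 mm (distance of any of coaster, torch, mug from where it was at the start of the episode above 0.015 m).
It also fails if it takes over 72 s, if anything falls off the work surface, if the arm or the gripper's body presses on something with over 40 N, if the wrist force passes 120 N, or if a joint passes its speed limit or range.

## Working session

There is one attempt and no reset: what is moved stays moved. The work goes in short steps, Python scripts to look and compute and a tool call to move; the robot and the scene stay as the last step left them, time stands still between calls to the robot, and variables do not carry over. Pictures are saved under pics/ and viewed, at most 10 in all, crops included, and the job is handed in when it is done.

Besides the shell and the picture viewer there is one more tool, called after "Request:" as name(argument=value, ...) on one line, values as JSON. move_arm: Moves the arm, as the interface text tells. Its arguments: {"type":"object","properties":{"linear":{"type":"array"},"delta_rot":{"type":"array"},"hand":{"type":"number"},"squeeze":{"type":"number"}},"required":["linear","delta_rot"]}

```bash
mkdir -p pics; ls
cat > first.py <<'E'
from plant import env
import cv2,numpy as np
s=env.sense(); print({k:np.round(v,3).tolist() for k,v in s.items()}, env.grip_depth)
for n in("top","side"):
    p=env.get_image(n); cv2.imwrite(f"pics/{n}0.png",p["image"][:,:,::-1])
    print(n,p["K"].tolist(),np.round(p["R"],3).tolist(),np.round(p["t"],1).tolist(),p["dist"])
    for t in("remote","caddy","clamp_slot","jaw","knob_grip","knob","spindle","slim_a","coaster","torch","mug"):
        print(t,[(np.round(d["at"]).tolist(),round(d["confidence"],2)) for d in env.find_in(t,p)])
E
python3 first.py
```

```text
pics
{'clock': 0.0, 'joints': [0.913, 0.381, 1.298, -0.0, 1.464, -0.215], 'qvel': [0.0, -0.0, -0.001, 0.001, -0.001, -0.0], 'effort': [0.001, -44.844, -23.129, -0.0, 0.005, -0.0], 'tcp_pos': [235.475, 496.725, 230.696], 'orientation': [-0.69, -3.064, 0.002], 'ft_force': [-0.252, 0.763, -0.426], 'wrist_torque': [-0.003, -0.025, -0.03], 'grasp_force': 0.0, 'finger_gap': 85.691} 18.700000000000003
top [[494.7716110935558, 0.0, 279.417394161639], [0.0, 494.7716110935558, 213.26200212430282], [0.0, 0.0, 1.0]] [[-0.023, -1.0, 0.008], [-0.995, 0.022, -0.096], [0.095, -0.01, -0.995]] [9.6, 599.0, 1373.8] [-0.03592234  0.          0.          0.          0.        ]
remote [([460.0, 248.0, 28.0], 0.93), ([394.0, 76.0, 25.0], 0.65), ([527.0, 392.0, 26.0], 0.62)]
caddy [([570.0, -80.0, 11.0], 0.97)]
clamp_slot [([579.0, -78.0, 13.0], 0.95)]
jaw [([571.0, -56.0, 17.0], 0.62)]
knob_grip [([535.0, -11.0, 34.0], 0.75), ([716.0, 479.0, 40.0], 0.62)]
knob [([535.0, -11.0, 31.0], 0.72)]
spindle [([532.0, -12.0, 32.0], 0.52)]
slim_a [([580.0, -167.0, 20.0], 0.86), ([583.0, -214.0, 24.0], 0.65)]
coaster
[... 245 characters left out ...]
 1.0]] [[-0.992, -0.124, 0.009], [-0.101, 0.765, -0.637], [0.072, -0.632, -0.771]] [591.0, 93.0, 1442.5] [-0.02844834  0.          0.          0.          0.        ]
remote [([400.0, 84.0, 28.0], 0.95), ([534.0, 400.0, 27.0], 0.79)]
caddy [([572.0, -60.0, 10.0], 0.72), ([454.0, 258.0, 26.0], 0.69)]
clamp_slot [([573.0, -63.0, 14.0], 0.6)]
jaw [([589.0, -55.0, 15.0], 0.38)]
knob_grip [([539.0, -5.0, 43.0], 0.57)]
knob [([534.0, -5.0, 42.0], 0.43)]
spindle [([539.0, -6.0, 39.0], 0.47)]
slim_a [([577.0, -163.0, 20.0], 0.87), ([582.0, -207.0, 15.0], 0.69)]
coaster [([533.0, -7.0, 39.0], 0.73), ([754.0, 321.0, 10.0], 0.65)]
torch [([428.0, -446.0, 24.0], 0.78)]
mug [([717.0, 462.0, 56.0], 0.82)]
```

View pics/top0.png

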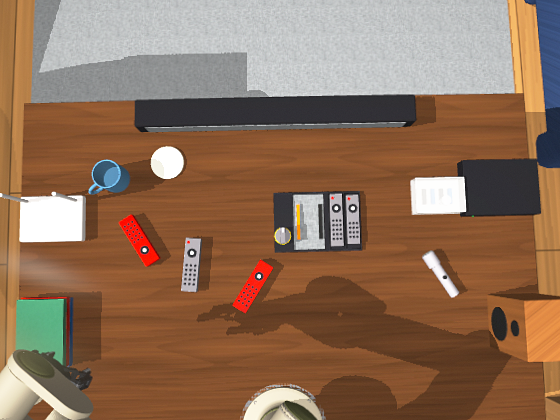

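View pics/side0.png

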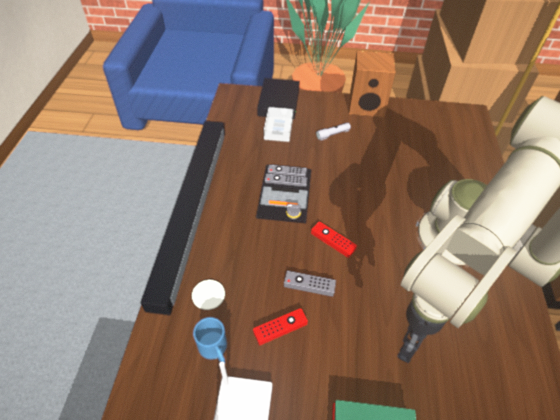

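Top view: the grey remote is at px (191,265), with red look-alikes at (139,240) and (252,286). The caddy is at px (320,222), with its knob at (283,236). In the side view the remote is at (310,283) and the knob at (293,211). Next I fit box models to the region masks.

```bash
cat > fit.py <<'E'
from plant import env
import cv2,numpy as np
from scipy.optimize import minimize
def proj(p,X):
    return cv2.projectPoints(np.asarray(X,float),cv2.Rodrigues(np.asarray(p["R"]))[0],np.asarray(p["t"],float),np.asarray(p["K"]),np.asarray(p["dist"]))[0].reshape(-1,2)
def box(x0,x1,y0,y1,z0,z1): return np.array([[x,y,z] for x in(x0,x1) for y in(y0,y1) for z in(z0,z1)],float)
def cyl(cx,cy,r,z0,z1):
    a=np.linspace(0,6.28,25); return np.array([[cx+r*np.cos(t),cy+r*np.sin(t),z] for t in a for z in(z0,z1)])
def place(P,x,y,w):
    c,s=np.cos(w),np.sin(w); Q=P.copy(); Q[:,0]=x+c*P[:,0]-s*P[:,1]; Q[:,1]=y+s*P[:,0]+c*P[:,1]; return Q
S=8
def sil(p,parts,v,o,n):
    m=np.zeros((n[1]*S,n[0]*S),np.uint8)
    for P in parts:
        h=cv2.convexHull(((proj(p,place(P,*v))-o+.5)*S).astype(np.float32))
        cv2.fillConvexPoly(m,np.round(h*16-8).astype(np.int32),1,shift=4)
    return cv2.resize(m.astype(np.float32),tuple(n),interpolation=cv2.INTER_AREA)
def fit(pairs,parts,v0,hull=False):
    D=[]
    for p,m in pairs:
        m=m.astype(np.uint8)
        if hull:
            c=np.vstack(cv2.findContours(m,0,2)[0]); 
            m=m.copy(); cv2.fillConvexPoly(m,cv2.convexHull(c),1)
        x,y,w,h=cv2.boundingRect(m); o=np.array([x-8,y-8]); n=[w+16,h+16]
        D.append((p,m[y-8:y+h+8,x-8:x+w+8].astype(float),o,n))
    def c(u):
        return sum(((sil(p,parts,(u[0],u[1],u[2]/50),o,n)-m)**2).sum() for p,m,o,n in D)
    r=minimize(c,[v0[0],v0[1],v0[2]*50],method="Nelder-Mead",options=dict(initial_simplex=[[v0[0]+a,v0[1]+b,v0[2]*50+d] for a,b,d in((-6,-4,-4),(8,0,0),(0,8,0),(0,0,8))],xatol=.05,fatol=.01))
    return r.x[0],r.x[1],r.x[2]/50,r.fun,sum(m.sum() for _,m,_,_ in D)
def pick(t,p,xy):
    f=[]
    for d in env.regions_of(t,p):
        ys,xs=np.nonzero(d["region"]); 
        if len(xs): f.append((np.hypot(*(np.array([xs.mean(),ys.mean()])-proj(p,[[*xy,15]])[0])),d["region"]))
    f=[g for g in f if g[0]<15]; return min(f,key=lambda g:g[0])[1] if f else None
E
cat > m1.py <<'E'
from fit import *
P=[env.get_image("top"),env.get_image("side")]
items=dict(remote=([box(-75,75,-22,22,0,26)],(460,250,0)),slim_a=([box(-75,75,-18,18,6,20)],(580,-166,0)),slim_b=([box(-70,70,-18,18,6,20)],(582,-212,0)),
 knob=([cyl(0,0,22,12,32),box(-22,22,-7,7,32,58)],(535,-8,0)),
 caddy=([box(-86,86,-150,100,0,12),],(575,-85,0)))
for t,(parts,v) in items.items():
    xy=v[:2] if t!="caddy" else (575,-105)
    M=[pick(t,p,xy) for p in P]
    for i in((0,),(1,),(0,1)):
        if all(M[j] is not None for j in i): print(t,i,np.round(fit([(P[j],M[j]) for j in i],parts,v),3))
im=P[0]["image"][180:262,262:374]; a=cv2.resize(im,None,fx=7,fy=7,interpolation=cv2.INTER_CUBIC)
cv2.imwrite("pics/caddy.png",a[:,:,::-1])
E
python3 m1.py
```

```text
remote (1,) [ 4.60449e+02  2.48102e+02 -1.00000e-01  2.86770e+01  8.54000e+02]
slim_a (0,) [ 5.76289e+02 -1.65210e+02  2.40000e-02  5.45160e+01  6.26000e+02]
slim_a (1,) [ 5.78543e+02 -1.67657e+02  2.00000e-03  2.39770e+01  3.76000e+02]
slim_a (0, 1) [ 576.534 -166.349   -0.      86.6   1002.   ]
slim_b (0,) [ 5.79211e+02 -2.13692e+02 -1.20000e-02  3.68030e+01  6.08000e+02]
slim_b (1,) [ 5.80391e+02 -2.14192e+02  6.00000e-03  1.68290e+01  3.64000e+02]
slim_b (0, 1) [ 5.79677e+02 -2.13768e+02 -8.00000e-03  5.54170e+01  9.72000e+02]
knob (0,) [ 5.35146e+02 -1.22340e+01  2.10000e-02  1.15420e+01  1.82000e+02]
caddy (0,) [ 5.74553e+02 -8.65730e+01  4.00000e-03  1.40468e+03  3.99900e+03]
caddy (1,) [ 5.74616e+02 -8.43100e+01  8.00000e-03  7.70296e+02  1.92700e+03]
caddy (0, 1) [ 5.744680e+02 -8.574500e+01  6.000000e-03  2.181805e+03  5.926000e+03]
```

View pics/caddy.png

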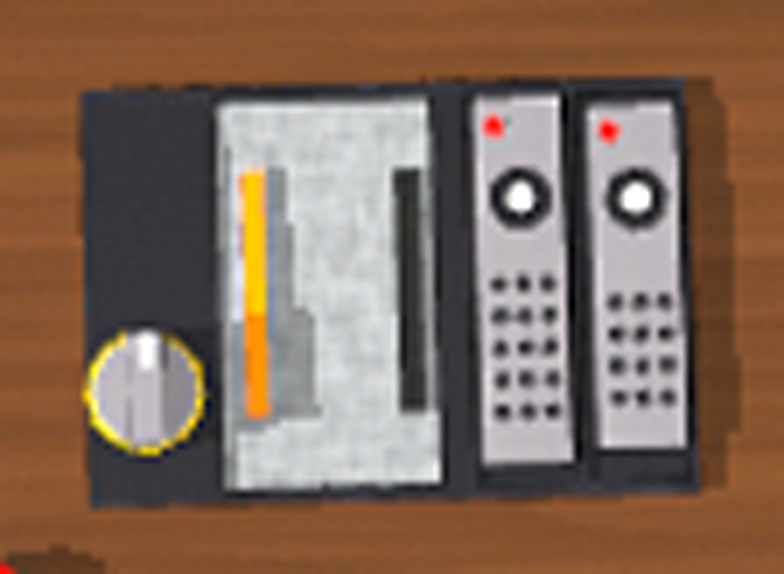

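The caddy crop shows outline corners at crop px (82,92), (92,507), (697,490), (685,82). The knob is centred at (146,392) with its bar along caddy x, white mark far side. The pad is at x≈410, the jaw at x≈258.

```bash
cat > m2.py <<'E'
from fit import *
P=[env.get_image("top"),env.get_image("side")]
def back(p,uv,z):
    n=cv2.undistortPoints(np.array(uv,float).reshape(-1,1,2),p["K"],p["dist"]).reshape(-1,2)
    R=np.array(p["R"]);c=-R.T@np.array(p["t"]); d=np.c_[n,np.ones(len(n))]@R
    return c+d*((z-c[2])/d[:,2])[:,None]
q=lambda l:(np.array(l)+.5)/7-.5+np.array([262,180])
print(back(P[0],q([(82,92),(92,507),(697,490),(685,82)]),10).round(1).tolist())
print("slot",back(P[0],q([(218,103),(428,98),(441,484),(226,488)]),10).round(1).tolist())
print("jaw/pad",back(P[0],q([(265,170),(271,415),(392,170),(401,410)]),14.5).round(1).tolist())
print("bar",back(P[0],q([(146,332),(149,452),(131,392),(163,392)]),58).round(1).tolist(),back(P[0],q([(146,392)]),30).round(1))
M=[pick("caddy",p,(575,-105)) for p in P]
parts=[box(-86,86,-150,100,0,12)]
for i in((0,),(1,),(0,1)):
    if all(M[j] is not None for j in i):
        print("caddy",i,np.round(fit([(P[j],M[j]) for j in i],[np.vstack(parts+[cyl(-40,76,22,12,58)])],(575,-86,0),True),3))
for p,n in zip(P,"ts"):
    hsv=cv2.cvtColor(p["image"],cv2.COLOR_RGB2HSV); u,v=proj(p,[[460,248,15]])[0].astype(int)
    m=np.zeros((420,560),np.uint8); w=np.s_[v-36:v+36,u-36:u+36]
    m[w]=(hsv[w][:,:,1]<70)
    m=cv2.morphologyEx(m,cv2.MORPH_CLOSE,np.ones((5,5)))
    k,l,st,_=cv2.connectedComponentsWithStats(m); m=(l==1+st[1:,4].argmax())
    print("remote",n,np.round(fit([(p,m)],[box(-75,75,-22,22,0,26)],(460,248,-.08)),3))
    r=pick("remote",p,(460,248))
    if r is not None: print("  net",np.round(fit([(p,r)],[box(-75,75,-22,22,0,26)],(460,248,-.08)),3))
E
python3 m2.py
```

```text
[[660.7, 12.0, 10.0], [490.2, 11.7, 10.0], [491.3, -235.5, 10.0], [659.4, -237.1, 10.0]]
slot [[654.9, -43.9, 10.0], [655.1, -130.6, 10.0], [496.2, -130.9, 10.0], [496.6, -43.1, 10.0]]
jaw/pad [[626.2, -62.3, 14.5], [525.8, -62.0, 14.5], [625.0, -114.4, 14.5], [526.6, -115.1, 14.5]]
bar [[557.8, -11.3, 58.0], [510.4, -11.3, 58.0], [534.3, -4.8, 58.0], [534.0, -17.4, 58.0]] [[535.5 -11.1  30. ]]
caddy (0,) [ 5.73778e+02 -8.60920e+01  6.00000e-03  1.46750e+02  5.42100e+03]
caddy (1,) [ 5.74568e+02 -8.42810e+01 -3.00000e-03  4.02133e+02  2.33100e+03]
caddy (0, 1) [ 5.74948e+02 -8.55470e+01 -3.00000e-03  5.53515e+02  7.75200e+03]
remote t [ 4.61092e+02  2.49374e+02 -9.70000e-02  1.62980e+01  9.02000e+02]
remote s [ 4.59568e+02  2.47287e+02 -9.80000e-02  1.56800e+01  8.90000e+02]
  net [ 4.60654e+02  2.47458e+02 -9.50000e-02  6.31970e+01  7.93000e+02]
```

Request:
move_arm(linear=[[-0.4,-0.17,0.0],[-0.8,-0.34,0.0],[-1.0,-0.42,0.0]], delta_rot=[[0,0,0],[0,0,0],[0,0,0]], hand=-1, squeeze=40)

```text
clock: 2.4
tcp_pos: [309.5, 414.3, 231.4]
orientation: [0.692, 3.064, -0.001]
ft_force: [0.0, 0.8, 0.8]
finger_gap: 85.0
grasp_force: 0.0
```

Request:
move_arm(linear=[[-0.4,-0.17,0.2],[-0.8,-0.34,0.4],[-1.0,-0.42,0.5]], delta_rot=[[0,0,0],[0,0,0],[0,0,0]])

```text
clock: 2.7
tcp_pos: [381.6, 332.9, 180.0]
orientation: [-0.693, -3.063, 0.002]
ft_force: [-0.1, 0.8, 1.0]
finger_gap: 85.1
grasp_force: 0.0
```

Request:
move_arm(linear=[[-0.4,-0.17,0.1],[-0.8,-0.34,0.2],[-1.0,-0.42,0.4],[-1.0,-0.42,0.5],[-1.0,-0.42,0.5]], delta_rot=[[0,0,-0.2],[0,0,-0.4],[0,0,-0.6],[0,0,-0.69],[0,0,-0.69]])

```text
clock: 3.2
tcp_pos: [452.5, 253.8, 130.1]
orientation: [-0.155, -3.135, 0.001]
ft_force: [-0.1, 0.6, -0.3]
finger_gap: 85.7
grasp_force: 0.0
```

```bash
cat > go.py <<'E'
import sys,numpy as np
from plant import env
from scipy.spatial.transform import Rotation as Ro
s=env.sense(); x,y,z,a=map(float,sys.argv[1:5])   # target TCP, angle of tool y in world
R=Ro.from_rotvec(s["orientation"]); c,q=np.cos(a),np.sin(a)
T=Ro.from_matrix(np.array([[-q,c,0],[c,q,0],[0,0,-1.]]))
M=R.as_matrix()
print("t",round(s["clock"],2),"tcp",np.round(s["tcp_pos"],1),"yang",round(np.arctan2(M[1,1],M[0,1]),4),"tilt",np.round(M[:2,2],4),"gap",round(s["finger_gap"],1),"F",np.round(s["ft_force"],1),"T",np.round(s["wrist_torque"],3),"g",round(s["grasp_force"],1),"j",np.round(s["joints"],2))
print("lin",np.round(M.T@(np.array([x,y,z])-s["tcp_pos"])/100,3),"rot",np.round((R.inv()*T).as_rotvec()/.5,3))
E
python3 go.py 460.3 248.3 8 1.474
```

```text
t 3.2 tcp [452.5 253.8 130.1] yang 1.4719 tilt [-0.0027 -0.0008] gap 85.7 F [-0.1  0.6 -0.3] T [-0.023 -0.008  0.016] g 0.0 j [ 0.28  0.43  1.54  0.    1.17 -1.19]
lin [-0.086 -0.046  1.221] rot [-0.002 -0.005 -0.004]
```

Request:
move_arm(linear=[[-0.09,-0.05,0.4],[-0.09,-0.05,0.8],[-0.09,-0.05,1.0]], delta_rot=[[0,0,0],[0,0,0],[0,0,0]])

```text
clock: 3.5
tcp_pos: [460.2, 248.8, 29.5]
orientation: [-0.155, -3.135, 0.001]
ft_force: [-0.3, -0.3, -0.3]
finger_gap: 84.9
grasp_force: 0.0
```

Request:
move_arm(linear=[[0,0,0.1],[0,0,0.21],[0,0,0.21]], delta_rot=[[0,0,0],[0,0,0],[0,0,0]])

```text
clock: 3.8
tcp_pos: [461.1, 248.9, 10.1]
orientation: [-0.154, -3.138, 0.0]
ft_force: [-0.8, -0.4, 0.9]
finger_gap: 85.0
grasp_force: 0.0
```

Request:
move_arm(linear=[[0,0,0],[0,0,0],[0,0,0],[0,0,0],[0,0,0]], delta_rot=[[0,0,0],[0,0,0],[0,0,0],[0,0,0],[0,0,0]], hand=1)

```text
clock: 4.3
tcp_pos: [461.6, 248.9, 11.2]
orientation: [0.153, 3.136, 0.001]
ft_force: [-0.9, 0.9, 7.1]
finger_gap: 43.2
grasp_force: 40.9
```

Request:
move_arm(linear=[[0,0,0],[0,0,0],[0,0,0],[0,0,0]], delta_rot=[[0,0,0],[0,0,0],[0,0,0],[0,0,0]])

```text
clock: 4.7
tcp_pos: [461.6, 248.8, 11.2]
orientation: [0.153, 3.136, 0.001]
ft_force: [-1.9, 0.2, 6.4]
finger_gap: 42.9
grasp_force: 40.9
```

```bash
python3 go.py 460.3 248.3 9 1.474
```

```text
t 4.7 tcp [461.6 248.8  11.2] yang 1.473 tilt [0.0015 0.0004] gap 42.9 F [-1.9  0.2  6.4] T [-0.053  0.185 -0.006] g 40.9 j [ 0.27  0.61  1.66 -0.    0.88 -1.2 ]
lin [ 0.012 -0.006  0.022] rot [ 0.001  0.003 -0.002]
```

Request:
move_arm(linear=[[0,0,-0.4],[0,0,-0.8],[0,0,-1.0],[0,0,-1.0]], delta_rot=[[0,0,0],[0,0,0],[0,0,-0.1],[0,0,-0.195]])

```text
clock: 5.1
tcp_pos: [462.4, 249.1, 113.5]
orientation: [-0.003, 3.136, 0.003]
ft_force: [-0.1, -0.6, -1.2]
finger_gap: 43.3
grasp_force: 42.3
```

Request:
move_arm(linear=[[-0.2,-0.3,0],[-0.4,-0.65,0],[-0.4,-1.0,0]], delta_rot=[[0,0,0],[0,0,0],[0,0,0]])

```text
clock: 5.4
tcp_pos: [503.0, 147.4, 110.5]
orientation: [0.0, 3.14, -0.0]
ft_force: [0.3, -0.2, -1.0]
finger_gap: 43.4
grasp_force: 42.2
```

Request:
move_arm(linear=[[-0.2,-0.35,0],[-0.4,-0.7,0],[-0.4,-1.0,0]], delta_rot=[[0,0,0],[0,0,0],[0,0,0]])

```text
clock: 5.7
tcp_pos: [542.9, 46.5, 110.4]
orientation: [0.002, 3.14, -0.001]
ft_force: [0.3, -0.1, -0.8]
finger_gap: 42.3
grasp_force: 42.2
```

Request:
move_arm(linear=[[-0.2,-0.35,0],[-0.3,-0.7,0],[-0.35,-1.0,0]], delta_rot=[[0,0,0],[0,0,0],[0,0,0]])

```text
clock: 6.0
tcp_pos: [576.6, -53.2, 110.3]
orientation: [0.002, 3.141, -0.0]
ft_force: [0.4, -0.2, -1.7]
finger_gap: 42.9
grasp_force: 42.2
```

```bash
python3 go.py 576.2 -86 50 1.5708
```

```text
t 6.0 tcp [576.6 -53.2 110.3] yang 1.5698 tilt [ 0.0002 -0.0002] gap 42.9 F [ 0.4 -0.2 -1.7] T [0.031 0.008 0.084] g 42.2 j [-0.3   0.54  1.4  -0.    1.2  -1.87]
lin [ 0.004 -0.327  0.603] rot [-0.     0.    -0.002]
```

Request:
move_arm(linear=[[0,-0.33,0.2],[0,-0.33,0.5],[0,-0.33,0.7],[0,-0.33,0.7],[0,-0.33,0.7]], delta_rot=[[0,0,0],[0,0,0],[0,0,0],[0,0,0],[0,0,0]])

```text
clock: 6.5
tcp_pos: [576.3, -84.3, 40.9]
orientation: [0.0, 3.141, -0.0]
ft_force: [0.9, 0.5, -1.2]
finger_gap: 42.7
grasp_force: 42.2
```

```bash
cat > m3.py <<'E'
from fit import *
P=[env.get_image("top"),env.get_image("side")]
z=env.sense()["tcp_pos"][2]-11.2; print(env.sense()["tcp_pos"])
for p in P:
    r=pick("remote",p,(575,-86))
    if r is not None: print(p["shot"],r.sum(),np.round(fit([(p,r)],[box(-75,75,-22,22,z,z+26)],(575,-86,0)),3))
a=cv2.resize(P[0]["image"][180:262,250:374],None,fx=4,fy=4,interpolation=cv2.INTER_CUBIC)
b=cv2.resize(P[1]["image"][150:232,240:364],None,fx=4,fy=4,interpolation=cv2.INTER_CUBIC)
cv2.imwrite("pics/hover.png",np.vstack([a,b])[:600,:,::-1])
E
python3 m3.py; python3 go.py 576.2 -86 20 1.5708
```

```text
[576.79654129 -84.34044828  41.71792157]
8 482 [ 5.75903e+02 -8.41350e+01  3.00000e-02  1.39449e+02  4.82000e+02]
t 6.7 tcp [576.7 -84.3  41.6] yang 1.5709 tilt [ 0.0021 -0.0008] gap 43.2 F [ 0.3 -0.4 -0.3] T [ 0.016  0.03  -0.035] g 42.2 j [-0.35  0.63  1.46 -0.    1.05 -1.92]
lin [ 0.005 -0.017  0.216] rot [-0.002  0.004  0.   ]
```

View pics/hover.png

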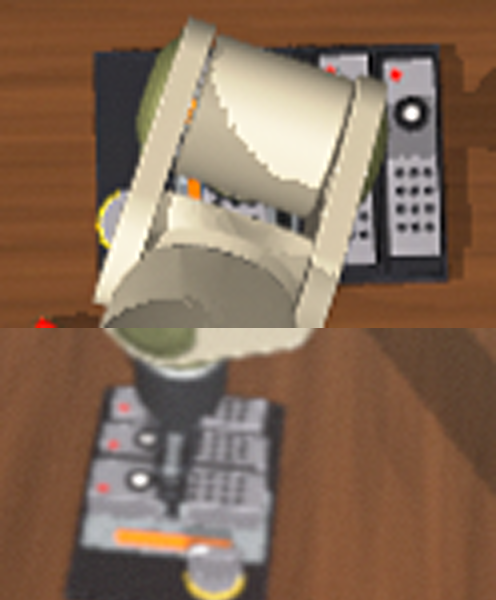

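The hover view shows the remote, aligned, in the side picture above the slot just behind the orange jaw; the arm hides it in the top picture. The side fit agrees with the TCP, so I lower it gently.

Request:
move_arm(linear=[[0.0,-0.015,0.05],[0.0,-0.015,0.1],[0.0,-0.015,0.15],[0.0,-0.015,0.2],[0.0,-0.015,0.2]], delta_rot=[[0,0,0],[0,0,0],[0,0,0],[0,0,0],[0,0,0]])

```text
clock: 7.2
tcp_pos: [575.7, -85.7, 19.4]
orientation: [-0.001, -3.14, -0.001]
ft_force: [0.3, 0.0, -1.2]
finger_gap: 42.8
grasp_force: 42.2
```

```bash
python3 go.py 576.2 -86 17 1.5708
```

```text
t 7.2 tcp [575.7 -85.7  19.4] yang 1.5705 tilt [-0.0016  0.0006] gap 42.8 F [ 0.3  0.  -1.2] T [-0.022 -0.045  0.01 ] g 42.2 j [-0.35  0.66  1.48 -0.    1.   -1.92]
lin [-0.005 -0.003  0.024] rot [ 0.001 -0.003 -0.001]
```

Request:
move_arm(linear=[[0.0,0.0,0.01],[0.0,0.0,0.02],[0.0,0.0,0.025],[0.0,0.0,0.025]], delta_rot=[[0,0,0],[0,0,0],[0,0,0],[0,0,0]])

```text
clock: 7.6
tcp_pos: [576.1, -85.8, 17.8]
orientation: [0.0, 3.142, -0.0]
ft_force: [-0.1, -0.5, -1.1]
finger_gap: 42.9
grasp_force: 42.2
```

```bash
python3 go.py 576.2 -86 17 1.5708
```

```text
t 7.6 tcp [576.1 -85.8  17.8] yang 1.5705 tilt [ 0. -0.] gap 42.9 F [-0.1 -0.5 -1.1] T [-0.012 -0.026  0.063] g 42.2 j [-0.35  0.67  1.48 -0.    1.   -1.92]
lin [-0.001 -0.002  0.008] rot [-0.     0.    -0.001]
```

Request:
move_arm(linear=[[0.0,0.0,0.01],[0.0,0.0,0.015],[0,0,0.015]], delta_rot=[[0,0,0],[0,0,0],[0,0,0]])

```text
clock: 7.9
tcp_pos: [576.2, -85.9, 17.2]
orientation: [0.0, 3.141, -0.001]
ft_force: [-3.0, 1.4, 7.3]
finger_gap: 43.0
grasp_force: 43.1
```

Request:
move_arm(linear=[[0,0,0],[0,0,0],[0,0,0],[0,0,0]], delta_rot=[[0,0,0],[0,0,0],[0,0,0],[0,0,0]], hand=-0.4)

```text
clock: 8.3
tcp_pos: [576.1, -85.8, 16.2]
orientation: [-0.0, -3.141, -0.0]
ft_force: [-0.1, -0.0, -0.2]
finger_gap: 59.7
grasp_force: 0.0
```

Request:
move_arm(linear=[[0,0,-0.2],[0,0,-0.5],[0,0,-0.9],[0,0,-1.0],[0,0,-1.0]], delta_rot=[[0,0,0],[0,0,0],[0,0,0],[0,0,0],[0,0,0]])

```text
clock: 8.8
tcp_pos: [576.7, -86.0, 117.7]
orientation: [0.0, 3.138, -0.002]
ft_force: [-0.1, -0.2, -0.7]
finger_gap: 60.0
grasp_force: 0.0
```

```bash
cat > m4.py <<'E'
from fit import *
P=[env.get_image("top"),env.get_image("side")]
for p in P:
    for t,parts,v in(("remote",[box(-75,75,-22,22,6,32)],(575,-86,0)),("knob",[cyl(0,0,22,12,32),box(-22,22,-7,7,32,58)],(535,-10,0))):
        r=pick(t,p,v[:2])
        if r is not None: print(t,p["shot"],r.sum(),np.round(fit([(p,r)],parts,v),3))
a=cv2.resize(P[0]["image"][180:262,250:374],None,fx=4,fy=4,interpolation=cv2.INTER_CUBIC)
b=cv2.resize(P[1]["image"][165:235,240:364],None,fx=4,fy=4,interpolation=cv2.INTER_CUBIC)
cv2.imwrite("pics/placed.png",np.vstack([a,b])[:600,:,::-1])
E
python3 m4.py; python3 go.py 535.3 -10 60 1.5708
```

```text
remote 9 178 [ 6.05738e+02 -8.53560e+01 -1.90000e-02  1.91075e+02  1.78000e+02]
remote 10 558 [ 5.75773e+02 -8.59610e+01 -4.00000e-03  4.98720e+01  5.58000e+02]
knob 10 139 [ 5.36884e+02 -1.67550e+01  3.00000e-03  4.12700e+01  1.39000e+02]
t 9.1 tcp [575.6 -85.7 115. ] yang 1.5704 tilt [-0.0023  0.0008] gap 59.7 F [ 0.6 -0.2 -0.1] T [ 0.033  0.004 -0.002] g 0.0 j [-0.35  0.54  1.38 -0.    1.22 -1.92]
lin [0.403 0.757 0.552] rot [ 0.002 -0.005 -0.001]
```

View pics/placed.png

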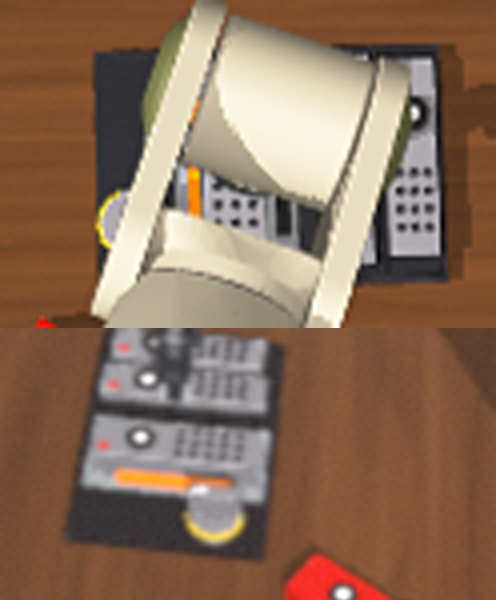

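The remote lies flat in the slot (side crop: behind the orange jaw, parallel to it). Next, the knob.

Request:
move_arm(linear=[[0.2,0.35,0],[0.4,0.7,0],[0.4,0.75,0.1],[0.4,0.75,0.3],[0.4,0.75,0.3]], delta_rot=[[0,0,0],[0,0,0],[0,0,0],[0,0,0],[0,0,0]])

```text
clock: 9.6
tcp_pos: [535.0, -10.6, 83.9]
orientation: [0.0, -3.137, -0.002]
ft_force: [0.0, 0.5, 0.1]
finger_gap: 59.8
grasp_force: 0.0
```

```bash
python3 go.py 535.3 -10.5 36 1.5708
```

```text
t 9.6 tcp [535.  -10.6  83.9] yang 1.5708 tilt [-0.0048  0.001 ] gap 59.8 F [0.  0.5 0.1] T [ 0.003 -0.001  0.005] g 0.0 j [-0.24  0.51  1.55 -0.    1.08 -1.81]
lin [-0.005  0.     0.479] rot [ 0.002 -0.01  -0.   ]
```

Request:
move_arm(linear=[[0,0,0.15],[0,0,0.3],[0,0,0.42],[0,0,0.47],[0,0,0.47]], delta_rot=[[0,0,0],[0,0,0],[0,0,0],[0,0,0],[0,0,0]])

```text
clock: 10.1
tcp_pos: [536.1, -11.0, 38.9]
orientation: [-0.001, -3.141, -0.0]
ft_force: [-0.3, -0.7, -0.0]
finger_gap: 60.2
grasp_force: 0.0
```

Request:
move_arm(linear=[[0,0,0],[0,0,0],[0,0,0],[0,0,0],[0,0,0]], delta_rot=[[0,0,0],[0,0,0],[0,0,0],[0,0,0],[0,0,0]], hand=1, squeeze=60)

```text
clock: 10.6
tcp_pos: [536.4, -11.8, 40.1]
orientation: [0.0, 3.14, -0.003]
ft_force: [-1.5, -6.0, 3.8]
finger_gap: 12.5
grasp_force: 60.9
```

Request:
move_arm(linear=[[0,0,0],[0,0,0],[0,0,0],[0,0,0]], delta_rot=[[0,0,0],[0,0,0],[0,0,0],[0,0,0]])

```text
clock: 11.0
tcp_pos: [536.4, -11.8, 40.1]
orientation: [0.0, 3.14, -0.003]
ft_force: [-2.3, -5.6, 4.5]
finger_gap: 12.9
grasp_force: 60.9
```

```bash
python3 go.py 535.3 -10.5 36 1.5708
```

```text
t 11.0 tcp [536.4 -11.8  40.1] yang 1.5707 tilt [ 0.0012 -0.0018] gap 12.9 F [-2.3 -5.6  4.5] T [-0.792  0.307  0.036] g 60.9 j [-0.24  0.57  1.6  -0.    0.97 -1.81]
lin [0.011 0.013 0.041] rot [-0.004  0.002 -0.   ]
```

Request:
move_arm(linear=[[0,-0.009,0],[0,-0.009,0],[0,-0.009,0],[0,-0.009,0],[0,-0.009,0]], delta_rot=[[0,0,0],[0,0,0.2],[0,0,0.4],[0,0,0.6],[0,0,0.6]])

```text
clock: 11.5
tcp_pos: [536.5, -12.1, 40.1]
orientation: [0.474, 3.104, -0.001]
ft_force: [-1.4, -3.2, 5.3]
finger_gap: 12.0
grasp_force: 61.1
```

```bash
python3 go.py 535.3 -10.5 36 1.5708
```

```text
t 11.5 tcp [536.5 -12.1  40.1] yang 1.2677 tilt [ 0.0013 -0.0008] gap 12.0 F [-1.4 -3.2  5.3] T [-0.322  0.248 -0.061] g 61.1 j [-0.24  0.57  1.6  -0.    0.97 -1.51]
lin [0.016 0.012 0.041] rot [-0.001  0.003 -0.606]
```

Request:
move_arm(linear=[[0,-0.003,0],[0,-0.003,0],[0,-0.003,0],[0,-0.003,0]], delta_rot=[[0,0,0.2],[0,0,0.4],[0,0,0.6],[0,0,0.8]])

```text
clock: 11.9
tcp_pos: [536.4, -12.4, 40.1]
orientation: [1.083, 2.947, -0.001]
ft_force: [-1.4, -2.3, 5.9]
finger_gap: 12.4
grasp_force: 61.1
```

```bash
python3 go.py 535.3 -10.5 36 1.5708
```

```text
t 11.9 tcp [536.4 -12.4  40.1] yang 0.8667 tilt [ 0.0013 -0.0009] gap 12.4 F [-1.4 -2.3  5.9] T [-0.401  0.256  0.084] g 61.1 j [-0.24  0.57  1.6  -0.    0.97 -1.11]
lin [0.021 0.007 0.041] rot [-1.000e-03  3.000e-03 -1.408e+00]
```

Request:
move_arm(linear=[[0,0,0],[0,0,0],[0,0,0]], delta_rot=[[0,0,0.2],[0,0,0.4],[0,0,0.5]])

```text
clock: 12.2
tcp_pos: [536.3, -12.5, 40.1]
orientation: [1.441, 2.79, -0.001]
ft_force: [-2.4, -2.6, 5.6]
finger_gap: 12.5
grasp_force: 61.1
```

```bash
cat > q.py <<'E'
from plant import env
import numpy as np
from scipy.spatial.transform import Rotation as Ro
s=env.sense();M=Ro.from_rotvec(s["orientation"]).as_matrix()
print("turn",round(1.5707-np.arctan2(M[1,1],M[0,1]),3),"Tz",round(s["wrist_torque"][2],3),"eff6",round(s["effort"][5],3),"F",np.round(s["ft_force"],1),"tcp",np.round(s["tcp_pos"],1),"t",round(s["clock"],1))
E
python3 q.py
```

```text
turn 0.953 Tz 0.106 eff6 -0.114 F [-2.4 -2.6  5.6] tcp [536.3 -12.5  40.1] t 12.2
```

Request:
move_arm(linear=[[0,0,0],[0,0,0]], delta_rot=[[0,0,0.1],[0,0,0.2]])

```text
clock: 12.4
tcp_pos: [536.3, -12.6, 40.1]
orientation: [1.576, 2.716, -0.001]
ft_force: [-1.8, -3.5, 6.3]
finger_gap: 12.8
grasp_force: 61.1
```

```bash
python3 q.py
```

```text
turn 1.052 Tz 0.082 eff6 -0.561 F [-1.8 -3.5  6.3] tcp [536.3 -12.6  40.1] t 12.4
```

Request:
move_arm(linear=[[0,0,0],[0,0,0]], delta_rot=[[0,0,0.1],[0,0,0.2]])

```text
clock: 12.6
tcp_pos: [536.2, -12.6, 40.1]
orientation: [1.71, 2.634, -0.001]
ft_force: [-2.6, -4.5, 5.8]
finger_gap: 12.6
grasp_force: 61.2
```

```bash
python3 q.py
```

```text
turn 1.152 Tz 0.123 eff6 -0.562 F [-2.6 -4.5  5.8] tcp [536.2 -12.6  40.1] t 12.6
```

Request:
move_arm(linear=[[0,0,0],[0,0,0]], delta_rot=[[0,0,0.1],[0,0,0.2]])

```text
clock: 12.8
tcp_pos: [536.2, -12.7, 40.1]
orientation: [1.84, 2.545, -0.001]
ft_force: [-3.4, -4.2, 6.3]
finger_gap: 12.7
grasp_force: 61.2
```

```bash
python3 q.py
```

```text
turn 1.252 Tz 0.106 eff6 -0.562 F [-3.4 -4.2  6.3] tcp [536.2 -12.7  40.1] t 12.8
```

Request:
move_arm(linear=[[0,0,0],[0,0,0]], delta_rot=[[0,0,0.1],[0,0,0.2]])

```text
clock: 13.0
tcp_pos: [536.1, -12.7, 40.1]
orientation: [1.965, 2.45, -0.001]
ft_force: [-3.7, -3.7, 6.2]
finger_gap: 12.4
grasp_force: 61.2
```

```bash
python3 q.py
```

```text
turn 1.352 Tz 0.104 eff6 -0.562 F [-3.7 -3.7  6.2] tcp [536.1 -12.7  40.1] t 13.0
```

Request:
move_arm(linear=[[0,0,0],[0,0,0]], delta_rot=[[0,0,0.1],[0,0,0.2]])

```text
clock: 13.2
tcp_pos: [536.1, -12.7, 40.1]
orientation: [2.085, 2.349, -0.001]
ft_force: [-4.3, -5.1, 5.5]
finger_gap: 12.5
grasp_force: 61.2
```

```bash
python3 q.py
```

```text
turn 1.452 Tz 0.099 eff6 -0.562 F [-4.3 -5.1  5.5] tcp [536.1 -12.7  40.1] t 13.2
```

Request:
move_arm(linear=[[-0.005,-0.006,0],[-0.005,-0.006,0]], delta_rot=[[0,0,0.1],[0,0,0.2]])

```text
clock: 13.4
tcp_pos: [535.9, -12.9, 40.1]
orientation: [2.199, 2.241, 0.001]
ft_force: [-1.3, -0.6, 6.1]
finger_gap: 12.5
grasp_force: 61.1
```

```bash
python3 q.py
```

```text
turn 1.552 Tz 0.162 eff6 -0.512 F [-1.3 -0.6  6.1] tcp [535.9 -12.9  40.1] t 13.4
```

Request:
move_arm(linear=[[0,0,0],[0,0,0]], delta_rot=[[0,0,0.1],[0,0,0.2]])

```text
clock: 13.6
tcp_pos: [535.8, -12.9, 40.1]
orientation: [2.308, 2.129, 0.001]
ft_force: [-1.1, -2.4, 5.4]
finger_gap: 12.8
grasp_force: 61.1
```

```bash
python3 q.py
```

```text
turn 1.652 Tz 0.231 eff6 -0.464 F [-1.1 -2.4  5.4] tcp [535.8 -12.9  40.1] t 13.6
```

Request:
move_arm(linear=[[0,0,0]], delta_rot=[[0,0,0.1]])

```text
clock: 13.7
tcp_pos: [535.8, -12.9, 40.1]
orientation: [2.361, 2.07, 0.001]
ft_force: [-2.2, -1.8, 6.0]
finger_gap: 12.3
grasp_force: 61.0
```

```bash
python3 q.py
```

```text
turn 1.702 Tz 0.203 eff6 -0.477 F [-2.2 -1.8  6. ] tcp [535.8 -12.9  40.1] t 13.7
```

Request:
move_arm(linear=[[0,0,0]], delta_rot=[[0,0,0.1]])

```text
clock: 13.8
tcp_pos: [535.8, -12.9, 40.1]
orientation: [2.412, 2.011, 0.001]
ft_force: [-0.8, -1.8, 5.9]
finger_gap: 12.2
grasp_force: 61.0
```

```bash
python3 q.py
```

```text
turn 1.752 Tz 0.151 eff6 -0.495 F [-0.8 -1.8  5.9] tcp [535.8 -12.9  40.1] t 13.8
```

Request:
move_arm(linear=[[0,0,0]], delta_rot=[[0,0,0.1]])

```text
clock: 13.9
tcp_pos: [535.7, -12.9, 40.1]
orientation: [2.462, 1.95, 0.0]
ft_force: [-1.7, -0.8, 6.3]
finger_gap: 12.5
grasp_force: 61.0
```

```bash
python3 q.py
cat > pin.py <<'E'
from fit import *
import sys
p=env.get_image("side"); u,v=proj(p,[[535.5,-12,60]])[0].astype(int)
c=p["image"][v-22:v+23,u-30:u+31]; h=cv2.cvtColor(c,cv2.COLOR_RGB2HSV)
g=(abs(h[:,:,0].astype(int)-60)<22)&(h[:,:,1]>90); print("green px",g.sum(),np.argwhere(g).mean(0).round(1) if g.any() else "")
r=env.find_in("telltale_top",p); print([(np.round(d["at"],1).tolist(),round(d["confidence"],2)) for d in r])
cv2.imwrite(f"pics/pin{sys.argv[1]}.png",cv2.resize(c,None,fx=10,fy=10,interpolation=cv2.INTER_CUBIC)[:,:,::-1])
E
python3 pin.py 1
```

```text
turn 1.802 Tz 0.179 eff6 -0.518 F [-1.7 -0.8  6.3] tcp [535.7 -12.9  40.1] t 13.9
green px 3 [23.3 30.3]
[([538.5, 0.4, 30.2], 0.51)]
```

Request:
move_arm(linear=[[0,0,0],[0,0,0],[0,0,0]], delta_rot=[[0,0,0.1],[0,0,0.2],[0,0,0.3]])

```text
clock: 14.3
tcp_pos: [535.6, -12.8, 40.1]
orientation: [2.601, 1.76, 0.0]
ft_force: [-2.7, -2.0, 7.0]
finger_gap: 12.2
grasp_force: 61.2
```

```bash
python3 q.py
```

```text
turn 1.952 Tz 0.051 eff6 -0.607 F [-2.7 -2.   7. ] tcp [535.6 -12.8  40.1] t 14.3
```

Request:
move_arm(linear=[[0,0,0]], delta_rot=[[0,0,0.12]])

```text
clock: 14.4
tcp_pos: [535.6, -12.8, 40.1]
orientation: [2.653, 1.681, 0.0]
ft_force: [-4.1, -1.9, 6.3]
finger_gap: 12.5
grasp_force: 61.2
```

```bash
python3 q.py; python3 pin.py 2
```

```text
turn 2.012 Tz 0.007 eff6 -0.86 F [-4.1 -1.9  6.3] tcp [535.6 -12.8  40.1] t 14.4
green px 3 [22.3 30.3]
[]
```

View pics/pin2.png

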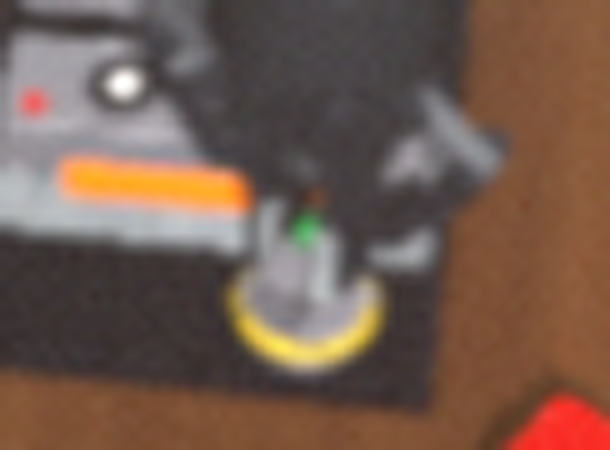

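The green pin shows between the fingers at crop px (307,225), and the torque has fallen to about zero at 0.37 rad past the give point. I let go.

Request:
move_arm(linear=[[0,0,0],[0,0,0],[0,0,0],[0,0,0]], delta_rot=[[0,0,0],[0,0,0],[0,0,0],[0,0,0]], hand=-0.2)

```text
clock: 14.9
tcp_pos: [535.5, -12.5, 39.2]
orientation: [-2.652, -1.684, 0.0]
ft_force: [-0.2, -0.6, -0.3]
finger_gap: 51.2
grasp_force: 0.0
```

Request:
move_arm(linear=[[0,0,-0.2],[0,0,-0.5],[0,0,-0.9],[0,0,-1.0]], delta_rot=[[0,0,0],[0,0,0],[0,0,0],[0,0,0]])

```text
clock: 15.3
tcp_pos: [537.0, -12.8, 143.1]
orientation: [2.648, 1.682, 0.007]
ft_force: [-0.1, 0.2, -0.3]
finger_gap: 51.5
grasp_force: 0.0
```

Request:
move_arm(linear=[[0.2,0,0],[0.5,0,0],[0.8,-0.4,0],[1.0,-0.8,0],[1.0,-1.0,0]], delta_rot=[[0,0,0],[0,0,0],[0,0,0],[0,0,0],[0,0,0]])

```text
clock: 15.8
tcp_pos: [485.3, 123.2, 138.6]
orientation: [-2.648, -1.687, 0.002]
ft_force: [0.1, -0.5, -0.1]
finger_gap: 51.5
grasp_force: 0.0
```

```bash
python3 q.py
cat > m5.py <<'E'
from fit import *
P=[env.get_image("top"),env.get_image("side")]
for p in P:
    r=pick("remote",p,(575,-88))
    if r is not None: print(p["shot"],np.round(fit([(p,r)],[box(-75,75,-22,22,6,32)],(575,-88,0)),3))
    print([(np.round(d["at"],1).tolist(),round(d["confidence"],2)) for d in env.find_in("telltale_top",p)])
a=cv2.resize(P[0]["image"][180:262,250:374],None,fx=4,fy=4,interpolation=cv2.INTER_CUBIC)
b=cv2.resize(P[1]["image"][165:230,250:338],None,fx=4*124/88,fy=4*124/88,interpolation=cv2.INTER_CUBIC)[:,:496]
b=np.pad(b,((0,0),(0,496-b.shape[1]),(0,0)))
cv2.imwrite("pics/end.png",np.vstack([a,b])[:600,:,::-1])
E
python3 m5.py
```

```text
turn 2.007 Tz -0.002 eff6 0.217 F [ 0.1 -0.5 -0.1] tcp [485.3 123.2 138.6] t 15.8
13 [ 5.76784e+02 -9.31950e+01  5.00000e-03  3.48310e+01  8.72000e+02]
[]
[]
```

View pics/end.png

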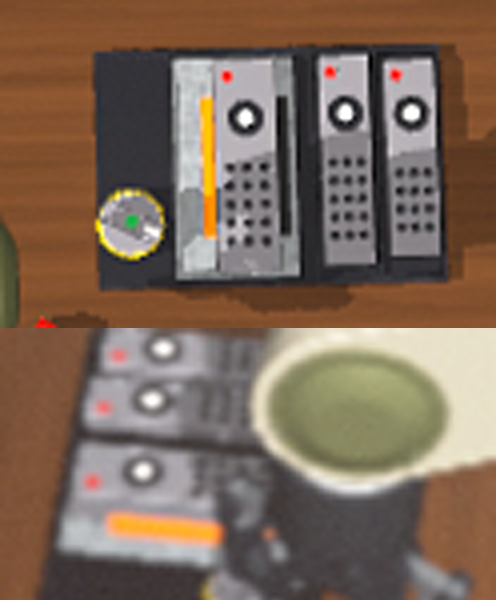

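The top crop shows the green pin up at (131,222), with the remote held between the orange jaw (208) and the black pad (283). The gripper is clear of everything.

```bash
python3 -c "
from plant import env
print(env.sign_off())"
```

```text
the job is handed in; nothing more can be done
None
```

The remote lies flat and clamped in the slot; I turned the knob to the click, stopped short of overtightening and let go. The green pin is up, and I handed the job in at about 16 s; no verdict was returned.

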